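# Crank a worm-driven tilt stage up one division to its stop

### The job

Pull the transit pin out of the socket beside the crank of the tilt stage and stand it in the empty parking block on the stage's base. Then turn the crank clockwise, some two and a half to three turns, to raise the table one division, until it comes up firm against the stop: feel for the stop, seat it fully there with a firm but gentle push (twice to four times the turning force), and do not force the crank then or on the way. Leave the other things on the desk where they are.

Things in the scene. Friction and masses are not known exactly. Their poses are not given: they have to be found in the camera images.
- pin_center (a point): steel transit pin, upright, 90 mm long: shaft of 10 mm diameter, the upper 25 mm a round dark head of 16 mm diameter. This point is half-way up, 45 mm above its foot; the middle of the head is 32 mm above it; z points from foot to head. It starts standing loosely in the socket, 35 mm deep, where it bars the way of the crank arm
- socket (a point): middle of the mouth of the socket in which the transit pin starts (hole 35 mm deep, in a 26 mm square block, top 85.5 mm above the desk), 46 mm from the crank's axis
- park (a point): middle of the mouth of the parking hole: 15.6 mm diameter with a 3 mm chamfer, 32 mm deep, in a 30 mm square upright aluminium block on the stage's base, 106 mm from the crank's axis, top 61.5 mm above the desk. A parked pin stands on the bottom of the hole, its centre point 13 mm above this mouth. z up
- hub (a point): point on the crank's vertical axis, at the height of the middle of the crank's grip (126 mm above the desk); the top of the hub lies 22 mm lower. Its axes are those of the stage: y points along the base from the crank to the tilting table, z up
- grip_center (a point): middle of the crank's upright black grip: a cylinder of 14 mm diameter and 44 mm height (104 to 148 mm above the desk) that spins freely on the end of the crank arm, so it need not be turned in the hand. It goes round the crank's axis on a circle of 34 mm radius
- crank (a joint): wind-up in rad of the torsion spring through which the dark crank arm drives the worm shaft: 0 unloaded, positive when driven clockwise (seen from above), which raises the table; 1.2 N m a rad, about 35 N at the grip a rad. Turning takes 1 to 3 N at the grip (up to 0.08 rad); the worm stays where it is left. At the stop the worm is blocked and the force goes on rising. Above 0.5 rad (17 N) it is overloaded
- tilt (a joint): tilt of the table in rad, 0 level, growing as the crank goes clockwise: 0.01 rad for each rad of the worm (0.063 a turn). It starts between 0 and 0.025. The stop is set by hand near the 10 degree mark, somewhere between 0.165 and 0.195; its exact place must be felt at the crank. 0.002 rad of tilt is 0.2 rad of crank (7 mm at the grip)
- timer: bystander, loose: white kitchen timer, 64 x 64 x 19 mm, lying on the desk; origin at the centre of its underside
- mortar: bystander, loose: small white porcelain mortar, 53 mm wide, 27 mm high; origin at the centre of its underside
- marker: bystander, loose: black felt marker, 138 mm long, lying on the desk; origin at the centre of its underside
- glue_bottle: bystander, loose: white bottle with a ribbed cap, 34 mm wide, 88 mm high; origin at the centre of its underside
- stain_bottle: bystander, loose: small amber bottle with a black cap, 30 mm wide, 74 mm high; origin at the centre of its underside
- petri: bystander, loose: flat round tan dish with a lid, 56 mm wide, 8 mm high; origin at the centre of its underside
There are look-alikes about, which are no part of the job. Leave any orange, purple or yellow look-alike of the part that bears pin_center alone.

How it is judged:
By the outcome, as a careful person would: the job done as asked, in the order asked, and still so for the second after the job is handed in, with the robot touching nothing.
It also fails if it takes over 67 s, if anything falls off the work surface, if the arm or the gripper's body presses on something with over 40 N, if the wrist force passes 120 N, or if a joint passes its speed limit or range.

### The arm

A 6-joint arm with a two-finger parallel gripper is mounted at the origin on a cart in front of the work surface, level with it; the furniture and walls round the work are solid. World frame = base frame: x ahead of the robot, y to its left, z up, the work surface at z = 0. Lengths are in m, angles in degrees, forces in N, time in s.
With the tool pointing down it reaches from about 0.325 to 0.85 m from the base axis. Payload 15.5 kg.
Tool frame: the origin (TCP) lies midway between the tips of the shut fingers; the grasp point (between the pads) lies 19 mm behind it; y points along the fingers, x is the direction in which the jaws open and shut, and the axes are right-handed (so a half turn about y gives the same grasp; the last joint's range is limited). The gripper opens to 91 mm and grips with 3 to 60 N. Pads are 32 mm wide; open, the fingers measure 118 mm over their backs; the gripper's body (76 mm by 178 mm) begins 60 mm behind the grasp point.
Start: joints at [-5.472, 28.281, 77.091, -0, 74.628, -5.472], TCP at [0.625, 0, 0.185] pointing down, gripper open.
Joint ranges: [-166.48, 166.48], [-47.26, 123.95], [12.59, 153.08], [-70.14, 250.14], [6.76, 159.57], [-176.63, 176.63]. Speed limits (degrees/s): [108.29, 108.29, 147.25, 172.46, 172.46, 172.46].

### API

Orientations are given as a 3x3 rotation matrix whose columns are the frame's x, y, z axes.
In Python, from bench import ctrl gives the robot as it stands. The module is installed in compiled form; this text tells all that it offers. Calls block until the motion is done:
- ctrl.goto(position, orientation): joint-space move of the TCP to a pose.
- ctrl.move_l(position, vel=0.15, ori=None, contact_N=None): straight line of the TCP; ori=None keeps the orientation; vel is the mean speed in m/s. With contact_N (N) it stops when the force on the tool has changed by that much, and returns True; else False.
- ctrl.movej(angles): joint-space move.
- ctrl.command_gripper(opening): opening from 0.0 (shut) to 1.0 (fully open); the grip force is fixed at half the most; returns when the fingers have stopped.
- ctrl.sleep(seconds).
- ctrl.ik(position, orientation): joint angles nearest the present ones, or None.
- ctrl.read_camera(name): name is "scene" or "side" or "wrist"; returns the picture (400x640x3 uint8, blue, green, red); there is no depth.
- ctrl.camera_params(name): a dict with "fx", "fy", "cx", "cy" (pixels), "D" ([k1, k2, p1, p2, k3] as OpenCV has them; the pictures are not rectified), "pose" (4x4, takes a point from camera to world coordinates); the wrist camera has in their place "T_tool_cam" (4x4, takes a point from camera to tool coordinates, whose origin is the TCP and whose axes are the tool frame's). Camera axes: x right, y up, looking along -z (the intrinsics and any distortion apply to the point x, -y, -z); pixel columns grow to the right and rows downward; lengths in m; the calibration is good to about 2 mm. A picture is of the moment at which its call begins: read the wrist's pose just before it. camera_params takes no time and is no camera call.
A pose or a line that the arm cannot do raises ctrl.MotionError and nothing moves.
- ctrl.sign_off(): hands the job in, once; it reports no verdict.
Readings, each from a call of its own:
- ctrl.current_t(): time.
- ctrl.current_q(): joint angles.
- ctrl.current_dq(): joint speeds.
- ctrl.current_effort(): joint torques, N m.
- ctrl.current_tool_pos(): TCP position.
- ctrl.current_eef_rot(): TCP orientation.
- ctrl.current_contact_force(): force on the tool from outside, world axes, zero at the start.
- ctrl.current_wrist_torque(): the same for the moment, N m.
- ctrl.current_grip_width(): opening from 0.0 (shut) to 1.0 (fully open).
Only numpy, scipy, OpenCV 4.12 (cv2) and the standard library are available. Lean on these libraries where they do the work, as an engineer would, in place of code of your own. Each camera call takes 0.05 s, during which the arm holds its last target. There are 200 camera calls.

## Working session

There is one attempt and no reset: what is moved stays moved. The work goes in short steps, each a Python script; the robot and the scene stay as the last script left them, time stands still between calls to the robot, and variables do not carry over. Pictures are saved under pics/ and viewed, about 8 in all and at most 12, crops included, and the job is handed in when it is done.

```bash
mkdir -p pics; cat > h.py <<'E'
from bench import ctrl
import numpy as np, cv2
def cam(name):
    p=ctrl.camera_params(name)
    K=np.array([[p['fx'],0,p['cx']],[0,p['fy'],p['cy']],[0,0,1.]]);D=np.array(p['D'],float)
    if 'pose' in p: T=np.array(p['pose'])
    else:
        M=np.eye(4);M[:3,:3]=ctrl.current_eef_rot();M[:3,3]=ctrl.current_tool_pos();T=M@np.array(p['T_tool_cam'])
    return K,D,T
def ray(c,uv):
    K,D,T=c
    n=cv2.undistortPoints(np.array([[uv]],float),K,D)[0,0]
    d=T[:3,:3]@np.array([n[0],-n[1],-1.]);return T[:3,3],d/np.linalg.norm(d)
def onz(c,uv,z):
    o,d=ray(c,uv);return o+d*(z-o[2])/d[2]
def tri(c1,uv1,c2,uv2):
    o1,d1=ray(c1,uv1);o2,d2=ray(c2,uv2)
    s=np.linalg.lstsq(np.c_[d1,-d2],o2-o1,rcond=None)[0]
    a=o1+s[0]*d1;b=o2+s[1]*d2;return (a+b)/2,np.linalg.norm(a-b)
def proj(c,P):
    K,D,T=c
    q=T[:3,:3].T@(np.array(P)-T[:3,3]);return cv2.projectPoints(np.array([[q[0],-q[1],-q[2]]]),np.zeros(3),np.zeros(3),K,D)[0][0,0]
E
python3 - <<'E'
from h import *
for n in("scene","side","wrist"):
    c=cam(n);im=ctrl.read_camera(n);cv2.imwrite(f"pics/{n}0.png",im);print(n,c[0][0,0],c[2][:3,3].round(3),(-c[2][:3,2]).round(2))
a=[cv2.imread(f"pics/{n}0.png") for n in("scene","side")]
print(ctrl.current_t(),ctrl.current_eef_rot())
E
```

```text
scene 397.1952771130484 [-0.027 -0.592  0.474] [ 0.68  0.58 -0.44]
side 370.3829807961893 [ 0.441 -0.871  0.38 ] [ 0.17  0.93 -0.31]
wrist 307.98654698538525 [0.625 0.076 0.384] [-0.   -0.27 -0.96]
0.15 [[ 9.99999536e-01 -9.62534872e-04  2.91031238e-05]
 [-2.89934562e-05  1.13949931e-04  9.99999993e-01]
 [-9.62538182e-04 -9.99999530e-01  1.13921971e-04]]
```

View pics/scene0.png

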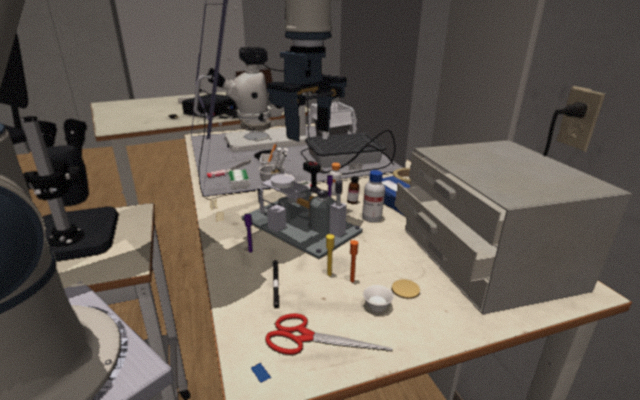

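View pics/side0.png

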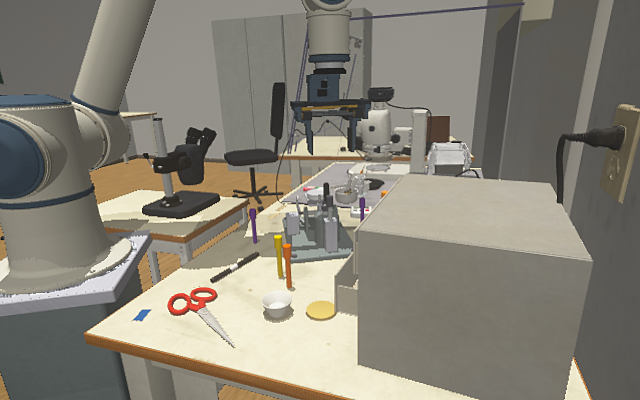

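Scene and side show the stage around scene (300,215) and side (318,225). Purple, yellow and orange look-alike pins stand on the desk. I need an enlarged crop and the wrist view.

```bash
python3 - <<'E'
import cv2,numpy as np
a=cv2.imread('pics/scene0.png')[150:260,235:375];b=cv2.imread('pics/side0.png')[170:270,265:392]
a=cv2.resize(a,(400,314),interpolation=2);b=cv2.resize(b,(400,314),interpolation=2)
w=cv2.resize(cv2.imread('pics/wrist0.png'),(450,281))
cv2.imwrite('pics/crop0.png',np.hstack([a,b]))
E
```

```text
(no output)
```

View pics/crop0.png

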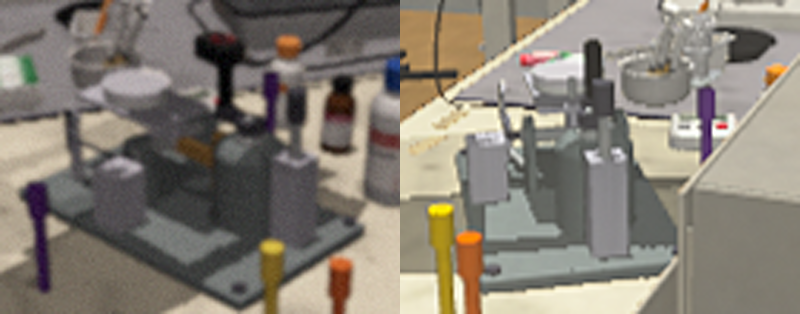

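View pics/wrist0.png

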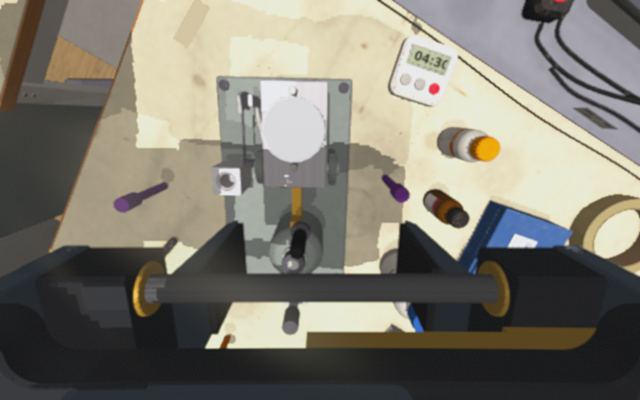

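Wrist view: stage y runs roughly along image up (+y world). Parking hole is at (227,181), the table at (295,130), the crank grip near (298,240) and a grey pin head at (291,320). Candidates for the pin are the grey-headed one in the block by the crank (scene 339,185; side 329,201) and the purple, yellow and orange ones standing on the desk. The grey one fits (steel, in the socket block), and the crop confirms it.

```bash
python3 - <<'E'
from h import *
s,d,w=cam('scene'),cam('side'),cam('wrist')
S=lambda x,y:(235+x/2.857,150+y/2.857-.0)
Q=lambda x,y:(265+(x-400)/3.15,170+y/3.14)
for n,a,b,z in [('headmid',S(296,106),Q(602,97),None),('headtop',S(296,85),Q(603,80),None),('griptop',S(219,38),Q(592,40),None),('parktop',S(118,165),Q(487,138),None),('socktop',S(294,158),Q(606,157),None)]:
    print(n,[r for r in tri(s,a,d,b)],)
print('park',onz(w,(227,181),.0615),'pinhead',onz(w,(291,312),.14))
for uv in[(217,76),(352,80),(228,85),(343,88)]:print('base corner',onz(w,uv,.012))
print('griptop wrist',onz(w,(298,232),.148))
E
```

```text
headmid [array([ 0.59557333, -0.11355553,  0.12672816]), np.float64(0.001196161770603561)]
headtop [array([ 0.59751903, -0.11140772,  0.14045973]), np.float64(0.005301247252078681)]
griptop [array([ 0.60836728, -0.0239918 ,  0.14913175]), np.float64(0.012756984387956503)]
parktop [array([0.52626923, 0.01121494, 0.05963617]), np.float64(0.0036910199111369296)]
socktop [array([ 0.59804026, -0.11135229,  0.08096052]), np.float64(0.0016370358398607146)]
park [0.52463376 0.00708198 0.0615    ] pinhead [ 0.59734652 -0.09837444  0.14      ]
base corner [0.50852544 0.11629882 0.012     ]
base corner [0.65978935 0.11225918 0.012     ]
base corner [0.51996674 0.10693756 0.012     ]
base corner [0.64983461 0.10385496 0.012     ]
griptop wrist [ 0.60601369 -0.01697618  0.148     ]
```

```bash
cat >> h.py <<'E'
R=np.array([[1,0,0],[0,0,1],[0,-1,0.]])
E
python3 - <<'E'
from h import *
ctrl.move_l([.598,-.108,.185],vel=.2,ori=R);print(ctrl.current_t(),ctrl.current_tool_pos())
c=cam('wrist');np.savez('w1.npz',K=c[0],D=c[1],T=c[2]);im=ctrl.read_camera('wrist')
cv2.imwrite('pics/wrist1.png',im)
print(proj(c,[.598,-.108,.1405]),proj(c,[.602,-.063,.126]),ctrl.current_contact_force())
E
```

```text
0.8583 [ 0.5981333  -0.10737976  0.1849929 ]
[320.55509098 210.06893532] [325.285314  153.3332455] [-0.20448624  0.12867966  0.43988535]
```

View pics/wrist1.png

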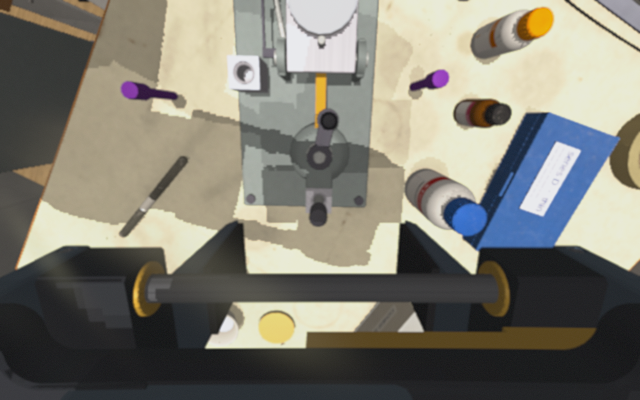

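Clear view: the pin head is at (318,213), the socket block at (318,200), the hub centre near (319,157), the grip top at (328,120), and the parking hole at (243,72). I'll enlarge this to get exact pixels.

```bash
python3 - <<'E'
import cv2
a=cv2.imread('pics/wrist1.png')[45:235,220:380]
a=cv2.resize(a,None,fx=3.15,fy=3.15,interpolation=2);cv2.imwrite('pics/crop1.png',a)
E
```

```text
(no output)
```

View pics/crop1.png

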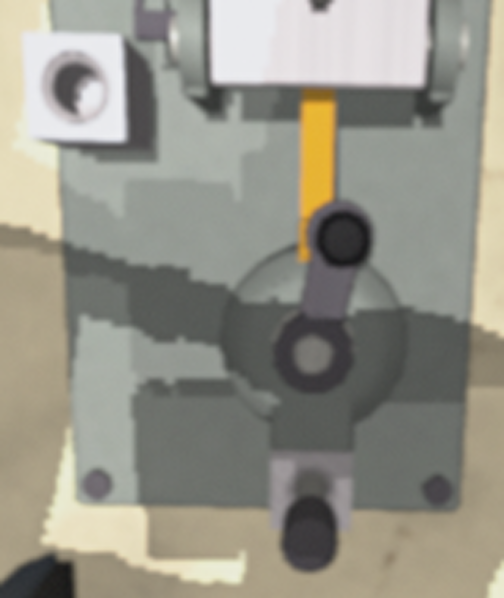

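```bash
python3 - <<'E'
from h import *
f=np.load('w1.npz');c=(f['K'],f['D'],f['T'])
u=lambda x,y:(220+(x+.5)/3.15-.5,45+(y+.5)/3.15-.5)
r={}
for n,p,z in[('park',(75,86),.0615),('grip',(345,236),.148),('hub',(313,354),.104),('pintop',(308,543),.1405),('headbot',(310,512),.1155),('sockblock',(311,490),.0855),('basecornL',(80,502),.012),('basecornR',(460,508),.012)]:
    r[n]=onz(c,u(*p),z);print(n,r[n].round(4))
n=lambda a,b:np.linalg.norm((r[a]-r[b])[:2])
print(n('hub','park'),n('hub','grip'),n('hub','pintop'),n('park','pintop'))
E
```

```text
park [0.5235 0.0074 0.0615]
grip [ 0.6045 -0.0355  0.148 ]
hub [ 0.5966 -0.0691  0.104 ]
pintop [ 0.5954 -0.1141  0.1405]
headbot [ 0.5957 -0.1131  0.1155]
sockblock [ 0.5958 -0.115   0.0855]
basecornL [ 0.5029 -0.1405  0.012 ]
basecornR [ 0.6548 -0.1432  0.012 ]
0.10578586242606615 0.03450507219305104 0.04505157435664169 0.14113584912861563
```

```bash
python3 - <<'E'
from h import *
ctrl.move_l([.5955,-.1145,.185],vel=.1,ori=R)
print(ctrl.move_l([.5955,-.1145,.110],vel=.1,contact_N=8))
f0=ctrl.current_contact_force()
ctrl.command_gripper(0.0);print('grip mm',ctrl.current_grip_width()*91, ctrl.current_contact_force()-f0)
ctrl.move_l([.5955,-.1145,.155],vel=.06);print(ctrl.current_contact_force()-f0)
ctrl.move_l([.5955,-.1145,.225],vel=.15);ctrl.move_l([.5235,.0074,.225],vel=.15)
print(ctrl.current_t(),ctrl.current_tool_pos(),ctrl.current_grip_width()*91,ctrl.current_contact_force()-f0)
a=ctrl.read_camera('side');c=cam('side');cv2.imwrite('pics/side2.png',a)
b=ctrl.read_camera('wrist');cv2.imwrite('pics/wrist2.png',b)
s=ctrl.read_camera('scene');cv2.imwrite('pics/scene2.png',s)
P=[.5235,.0074,.2];u=proj(c,P).astype(int);v=proj(cam('scene'),P).astype(int);print(u,v)
cr=lambda i,u:cv2.resize(i[u[1]-45:u[1]+80,u[0]-50:u[0]+50],(400,500),interpolation=2)
cv2.imwrite('pics/crop2.png',np.hstack([cr(a,u),cr(s,v)]))
E
```

```text
False
grip mm 0.6520071419041028 [-3.31016562  0.85005424 18.84153695]
[ 0.17747398  1.11544413 -0.78395457]
6.0417 [0.52394243 0.00685925 0.22493948] 0.34146338607161 [0.43889477 0.88215974 0.07480156]
[288 159] [273 150]
```

View pics/crop2.png

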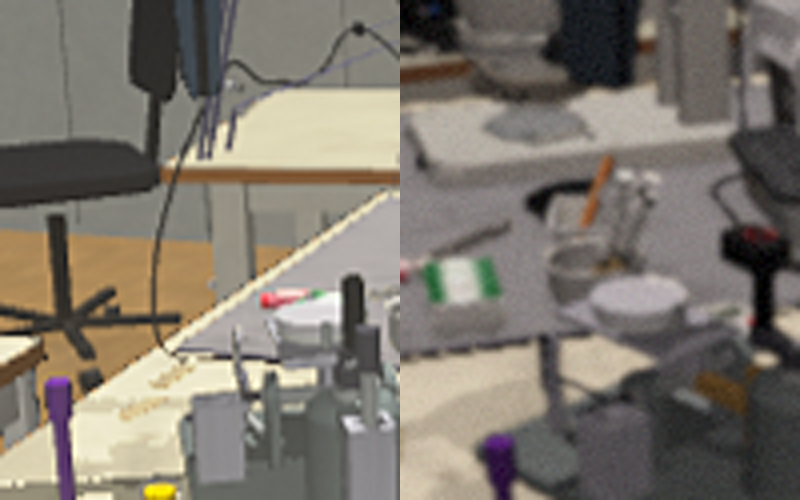

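The grip missed: the jaws shut to 0.6 mm with +19 N upward force, and the side crop shows the pin still in its socket with its head at about (330,199). I'll go back, descend in stages and look before closing.

```bash
python3 - <<'E'
from h import *
ctrl.command_gripper(1.0);print(ctrl.current_grip_width())
ctrl.move_l([.5955,-.1145,.20],vel=.2,ori=R)
print(ctrl.current_tool_pos())
w0=ctrl.read_camera('wrist');cw=cam('wrist')
print(ctrl.move_l([.5955,-.1145,.110],vel=.1,contact_N=8),ctrl.current_tool_pos(),ctrl.current_contact_force())
a=ctrl.read_camera('side');s=ctrl.read_camera('scene');w=ctrl.read_camera('wrist');c=cam('side');cs=cam('scene');c2=cam('wrist')
P=[.5955,-.1145,.11]
for n,i in dict(side3=a,scene3=s,wrist3=w,wrist3h=w0).items():cv2.imwrite(f'pics/{n}.png',i)
u=proj(c,P).astype(int);v=proj(cs,P).astype(int);print(u,v,'wrist head',proj(c2,[.5955,-.1145,.1405]),'tcp',proj(c2,P),'head in high',proj(cw,[.5955,-.1145,.1405]))
cr=lambda i,u:cv2.resize(i[u[1]-45:u[1]+35,u[0]-50:u[0]+50],(390,312),interpolation=2)
top=np.hstack([cr(a,u),cr(s,v)])
bot=np.hstack([cv2.resize(w[150:350,200:450],(390,280)),cv2.resize(w0[150:350,200:450],(390,280))])
cv2.imwrite('pics/crop3.png',np.vstack([top,bot]));print(ctrl.current_t())
E
```

```text
0.9999923353782582
[ 0.59502786 -0.11370754  0.20011967]
False [ 0.59588422 -0.11454902  0.11059049] [ 0.09346577 -0.35581519  0.48934412]
[329 207] [338 194] wrist head [320.14340149 246.57535987] tcp [320.18885928 228.21532511] head in high [321.2930297  205.25820664]
9.7
```

View pics/crop3.png

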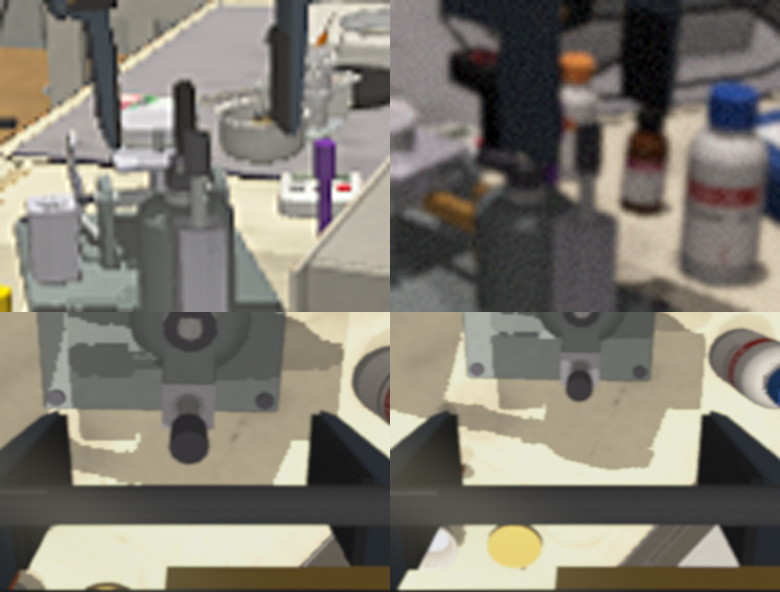

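Open, the fingertips ride about 20 mm higher than shut ones (side crop, tips at about (110,145) against the head at (195,150)). I'll close in steps, slightly lower, reading width and force.

```bash
python3 - <<'E'
from h import *
f0=ctrl.current_contact_force()
def rep(k):print(k,'w',round(ctrl.current_grip_width()*91,2),'p',ctrl.current_tool_pos().round(4),'f',(ctrl.current_contact_force()-f0).round(2))
c=cam('side');u=proj(c,[.5955,-.1145,.12]).astype(int)
ims=[]
def pic():
    a=ctrl.read_camera('side');ims.append(cv2.resize(a[u[1]-35:u[1]+30,u[0]-30:u[0]+30],(260,282),interpolation=2))
    w=ctrl.read_camera('wrist');ims.append(cv2.resize(w[170:320,240:400],(260,244)))
ctrl.command_gripper(.35);rep('.35');pic()
print(ctrl.move_l([.5955,-.1145,.104],vel=.05,contact_N=6));rep('z')
for o in(.25,.2):ctrl.command_gripper(o);rep(o)
pic()
for o in(.17,.14):ctrl.command_gripper(o);rep(o)
pic()
cv2.imwrite('pics/crop4.png',np.hstack([np.vstack(ims[i:i+2]) for i in(0,2,4)]));print(ctrl.current_t())
E
```

```text
.35 w 31.7 p [ 0.5955 -0.1145  0.11  ] f [ 0.25 -1.35  0.93]
False
z w 31.93 p [ 0.5952 -0.1144  0.1035] f [ 0.14 -1.33  0.58]
0.25 w 22.68 p [ 0.5956 -0.1145  0.1041] f [-0.06 -1.04  0.59]
0.2 w 17.87 p [ 0.5955 -0.1145  0.104 ] f [ 0.47 -1.    0.69]
0.17 w 15.57 p [ 0.5955 -0.1145  0.104 ] f [ 0.82 -1.25  1.63]
0.14 w 14.09 p [ 0.5955 -0.1145  0.104 ] f [ 0.17 -0.93  0.13]
12.425
```

View pics/crop4.png

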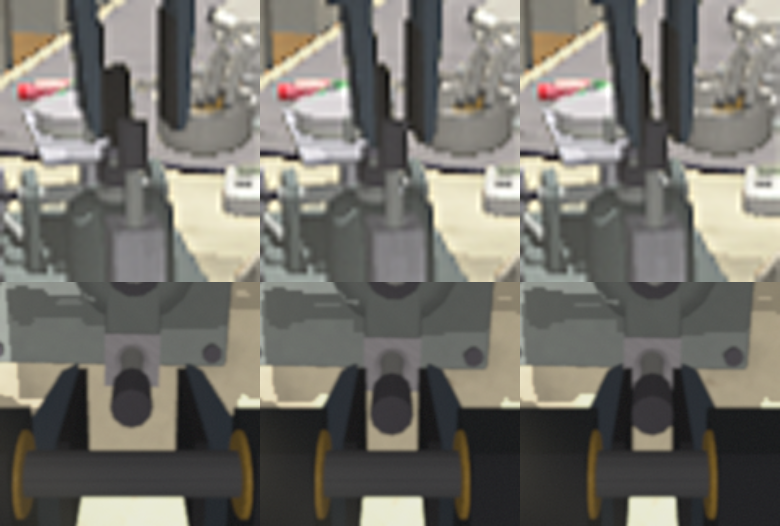

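```bash
python3 - <<'E'
from h import *
c,s=cam('side'),cam('scene')
A=lambda x,y:(329-50+x/3.9,207-45+y/3.9)
B=lambda x,y:(338-50+(x-390)/3.9,194-45+y/3.9)
for n,a,b in [('right tip',(290,134),(645,124)),('left tip',(112,148),(530,165)),('head top',(196,133),(588,122))]:
    print(n,tri(c,A(*a),s,B(*b)))
E
python3 - <<'E'
import cv2,numpy as np
a=cv2.imread('pics/scene3.png')[145:215,300:380]
b=cv2.imread('pics/side3.png')[150:230,290:380]
cv2.imwrite('pics/crop5.png',np.hstack([cv2.resize(a,(400,350),interpolation=2),cv2.resize(b,(394,350),interpolation=2)]))
E
```

```text
right tip (array([ 0.64955683, -0.1134878 ,  0.1286005 ]), np.float64(0.006533248115313578))
left tip (array([ 0.54850699, -0.11168733,  0.13232091]), np.float64(0.0009605055167252697))
head top (array([ 0.59691241, -0.11236629,  0.13952191]), np.float64(0.005603585904439427))
```

View pics/crop5.png

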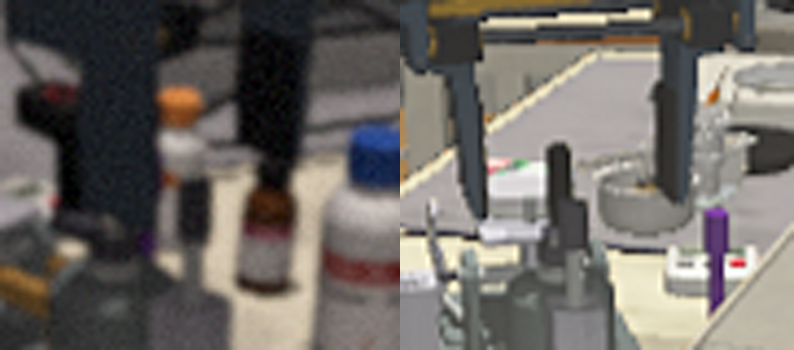

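Triangulated open tips sit at y ≈ -0.113 and z ≈ 0.130 while the TCP is at 0.1106. So the fingers reach about 20 mm less than nominal, and I only grazed the top of the head. A TCP z of 0.090 is safe over the block top at 0.0855 in either case, so I'll grasp there.

```bash
python3 - <<'E'
from h import *
f0=ctrl.current_contact_force()
def rep(k):print(k,round(ctrl.current_t(),2),'w',round(ctrl.current_grip_width()*91,2),'p',ctrl.current_tool_pos().round(4),'f',(ctrl.current_contact_force()-f0).round(2))
ctrl.command_gripper(.4)
print(ctrl.move_l([.5955,-.1145,.090],vel=.06,contact_N=6));rep('down')
ctrl.command_gripper(0.);rep('shut')
ctrl.move_l([.5955,-.1145,.13],vel=.08);rep('lift')
ctrl.move_l([.5955,-.1145,.205],vel=.15);rep('up')
ctrl.move_l([.5235,.0074,.205],vel=.15);rep('park')
c,s=cam('side'),cam('scene');a=ctrl.read_camera('side');b=ctrl.read_camera('scene')
cv2.imwrite('pics/side6.png',a);cv2.imwrite('pics/scene6.png',b)
P=[.5235,.0074,.19];u=proj(c,P).astype(int);v=proj(s,P).astype(int);print(u,v)
cr=lambda i,u:cv2.resize(i[u[1]-30:u[1]+80,u[0]-40:u[0]+40],(400,550),interpolation=2)
cv2.imwrite('pics/crop6.png',np.hstack([cr(a,u),cr(b,v)]))
E
```

```text
False
down 13.35 w 36.59 p [ 0.5951 -0.1144  0.0894] f [ 0.25 -0.31  0.78]
shut 13.82 w 15.13 p [ 0.5956 -0.1145  0.0902] f [-0.41  0.2   1.24]
lift 14.47 w 14.77 p [ 0.5954 -0.1145  0.1299] f [-0.11 -0.74 -0.84]
up 15.12 w 14.87 p [ 0.595  -0.1144  0.204 ] f [-0.16  0.3  -0.71]
park 16.21 w 15.22 p [0.524  0.0068 0.205 ] f [ 0.8  -1.46 -0.24]
[289 163] [274 155]
```

View pics/crop6.png

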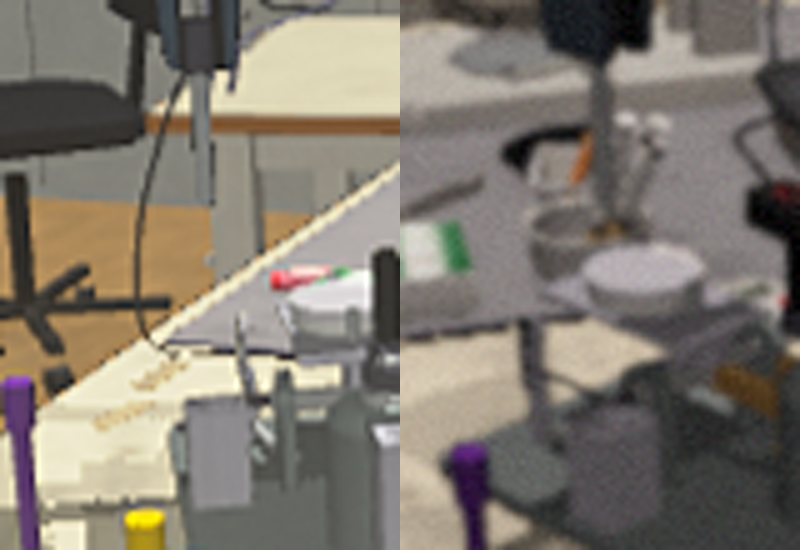

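The pin is held upright, with its foot at about side (290,174) and scene (275,171). I'll check the foot position and then insert.

```bash
python3 - <<'E'
from h import *
c,s=cam('side'),cam('scene')
print('foot',tri(c,(289-40+203/5,163-30+205/5),s,(274-40+206/5,155-30+232/5)))
print('headbot',tri(c,(289-40+202/5,163-30+68/5),s,(274-40+200/5,155-30+62/5)))
ctrl.sleep(.2);f0=ctrl.current_contact_force()
def rep(k):print(k,round(ctrl.current_t(),2),'w',round(ctrl.current_grip_width()*91,2),'p',ctrl.current_tool_pos().round(4),'f',(ctrl.current_contact_force()-f0).round(2))
ctrl.move_l([.5235,.0074,.112],vel=.12);rep('above')
h=ctrl.move_l([.5235,.0074,.0675],vel=.03,contact_N=4);print(h);rep('in')
cv2.imwrite('pics/side7.png',ctrl.read_camera('side'));cv2.imwrite('pics/scene7.png',ctrl.read_camera('scene'))
E
```

```text
foot (array([0.52153279, 0.00349895, 0.15945749]), np.float64(0.00927916956724361))
headbot (array([0.52643521, 0.00848807, 0.22899801]), np.float64(0.0012405933960112877))
above 17.43 w 15.0 p [0.5239 0.0074 0.1126] f [-0.04 -0.9   0.14]
True
in 18.76 w 15.18 p [0.5236 0.0074 0.0689] f [-1.39 -0.8   8.75]
```

The pin bottomed at TCP z 0.0689, against 0.069 predicted for a full seat. Next: release, then take the crank grip and turn the first third with force readings.

```bash
cat > crank.py <<'E'
from h import *
import json,os
Z=.106
def F(n=3):
    v=[]
    for i in range(n):
        v.append(ctrl.current_contact_force()); 
        if i<n-1: ctrl.sleep(.01)
    return np.mean(v,0)
def step(st,dth,vel,n=3,k=5e-5):
    st['th']-=dth;th=st['th'];r=np.array([np.cos(th),np.sin(th)]);t=np.array([r[1],-r[0]])
    C=np.array(st['C']);p=C+st['rad']*r
    ctrl.move_l([p[0],p[1],Z],vel=vel)
    f=F(n)-np.array(st['f0']);fr=f[:2]@r;ft=-f[:2]@t
    st['C']=list(C+np.clip(k*fr,-4e-4,4e-4)*r)
    st['log'].append([th,fr,ft,f[0],f[1],f[2]]);return fr,ft
def save(st):json.dump({k:(np.array(v).tolist()) for k,v in st.items()},open('st.json','w'))
E
python3 - <<'E'
from crank import *
def rep(k):print(k,round(ctrl.current_t(),2),'w',round(ctrl.current_grip_width()*91,2),'p',ctrl.current_tool_pos().round(4),'f',ctrl.current_contact_force().round(2))
ctrl.command_gripper(.38);rep('open')
ctrl.move_l([.5235,.0074,.20],vel=.15)
ctrl.move_l([.6045,-.0355,.20],vel=.2)
cv2.imwrite('pics/wrist8.png',ctrl.read_camera('wrist'));cv2.imwrite('pics/side8.png',ctrl.read_camera('side'))
print(ctrl.move_l([.6045,-.0355,Z],vel=.1,contact_N=8));ctrl.sleep(.1);f0=F(5);rep('at grip')
ctrl.command_gripper(0.);ctrl.sleep(.1);rep('gripped')
C=np.array([.5966,-.0691]);d=np.array([.6045,-.0355])-C
st=dict(C=C,f0=f0,th=np.arctan2(d[1],d[0]),rad=np.hypot(*d),log=[])
print('d',d,st['rad'])
for i in range(10):
    fr,ft=step(st,np.radians(12),.06);print(round(np.degrees(st['th'])),round(fr,1),round(ft,1))
    if ft>8 or abs(fr)>25:break
save(st);rep('end');print(st['C'])
E
```

```text
open 19.36 w 34.46 p [0.5229 0.0075 0.0684] f [-0.17  0.51  0.57]
False
at grip 22.32 w 34.74 p [ 0.6049 -0.0356  0.1066] f [-0.6  -0.81 -0.48]
gripped 22.9 w 12.33 p [ 0.6045 -0.0355  0.106 ] f [-0.94  0.04  1.16]
d [0.0079 0.0336] 0.03451622806738883
65 -0.0 -0.4
53 -0.5 -0.0
41 -1.6 -0.6
29 -1.8 -0.3
17 -1.9 0.2
5 -3.0 0.1
-7 -2.9 0.4
-19 -3.2 0.3
-31 -3.1 0.3
-43 -3.3 -0.0
end 25.73 w 12.54 p [ 0.6207 -0.0929  0.106 ] f [-2.56  1.55 -1.41]
[np.float64(0.5956643509896168), np.float64(-0.06899535575265849)]
```

Width stays at 12.5 mm after a 58 mm excursion along the pads, so the grip is being carried round. Continuing to about 2 turns, with the radius set to its true 34 mm.

```bash
python3 - <<'E'
from crank import *
st=json.load(open('st.json'));st['rad']=.034
th0=np.radians(76.8)
while th0-st['th']<np.radians(700):
    fr,ft=step(st,np.radians(15),.07,n=2)
    if ft>7 or abs(fr)>20:print('BREAK');break
save(st);L=np.array(st['log']);np.set_printoptions(suppress=True,linewidth=150)
print(np.c_[np.degrees(L[10::2,0]).round(),L[10::2,1:].round(1)])
print(st['C'],ctrl.current_t(),ctrl.current_grip_width()*91)
th=L[10:,0];A=np.c_[np.ones_like(th),0*th,-np.sin(th),np.cos(th)],np.c_[0*th,np.ones_like(th),np.cos(th),np.sin(th)]
x=np.linalg.lstsq(np.vstack(A),np.r_[L[10:,3],L[10:,4]],rcond=None)[0];print('bias x,y; tang(ccw force on tool), radial',x)
E
```

```text
[[ -58.    -1.3   -0.2   -0.9    1.    -1.1]
 [ -88.    -1.5   -0.2   -0.3    1.5   -0.1]
 [-118.    -2.    -0.2    0.8    1.8   -0. ]
 [-148.    -2.9   -0.5    2.2    1.9   -0.4]
 [-178.    -2.1   -0.9    2.1    1.     0.5]
 [-208.    -0.8   -0.8    1.     0.3    2. ]
 [-238.    -0.    -0.2    0.2    0.1    2.7]
 [-268.    -0.1   -1.6    1.6   -0.1    2.4]
 [-298.     0.8   -0.8    1.1    0.3    2. ]
 [-328.     0.4   -0.8    0.7   -0.5    1.8]
 [-358.     1.5   -0.3    1.5   -0.2    2.9]
 [-388.     1.2   -0.     1.    -0.6    2.5]
 [-418.     1.4   -0.3    0.5   -1.4    2.7]
 [-448.     2.    -0.4   -0.3   -2.     4.4]
 [-478.     2.6   -0.5   -1.6   -2.     5. ]
 [-508.     2.6   -0.3   -2.4   -1.1    5.1]
 [-538.     1.3   -0.6   -1.3    0.6    5.2]
 [-568.     1.9   -1.4   -1.     2.1    5.8]
 [-598.     2.3   -1.3   -0.1    2.7    6. ]
 [-628.     2.3   -1.2    1.1    2.3    5. ]]
[np.float64(0.5957711010572535), np.float64(-0.06845822542221562)] 36.7833 12.360869958663452
bias x,y; tang(ccw force on tool), radial [ 0.31548091  0.3645725  -0.5648613   0.47040627]
```

```bash
python3 - <<'E'
from crank import *
st=json.load(open('st.json'))
a=cv2.imread('pics/scene0.png');b=ctrl.read_camera('scene');cv2.imwrite('pics/scene9.png',b);cv2.imwrite('pics/side9.png',ctrl.read_camera('side'))
# pan near scene crop (118..170,75..105)/2.857+(235,150)
x0,y0,x1,y1=268,174,299,188
m=cv2.matchTemplate(b[y0-15:y1+15,x0-10:x1+10],a[y0:y1,x0:x1],cv2.TM_CCOEFF_NORMED);_,v,_,l=cv2.minMaxLoc(m);print('pan shift',l[0]-10,l[1]-15,round(v,2))
hist=[];hit=False
for i in range(44):
    fr,ft=step(st,np.radians(9),.06,n=2)
    base=np.median(hist[-8:]) if len(hist)>=4 else -.7
    hist.append(ft)
    if ft-base>2.5 or abs(fr)>20: hit=True;break
save(st);print(hit,'turned',np.radians(76.8)-st['th'],'base',base,'fr,ft',fr,ft)
print(np.array(hist).round(1),ctrl.current_t(),ctrl.current_tool_pos(),ctrl.current_grip_width()*91)
E
```

```text
pan shift 1 -1 0.76
True turned 12.462192172672017 base -0.7 fr,ft 3.2649779539579296 1.8306661710090408
[1.8] 37.1417 [ 0.60018483 -0.03477921  0.10596914] 12.310167953083454
```

Only 12.46 rad turned, which is below the stop's earliest place (14 rad), so that was a noise or friction trigger. Continuing with a firmer threshold.

```bash
python3 - <<'E'
from crank import *
st=json.load(open('st.json'));hist=[];hit=False
for i in range(44):
    fr,ft=step(st,np.radians(9),.06,n=2);hist.append([ft,fr])
    if ft>4.2 or abs(fr)>20: hit=True;break
save(st);print(hit,'turned',np.radians(76.8)-st['th'])
print(np.array(hist).round(1).T,ctrl.current_t(),ctrl.current_tool_pos(),ctrl.current_grip_width()*91,st['C'])
E
```

```text
True turned 16.70334225501826
[[0.4 0.7 0.6 0.4 1.1 0.1 0.6 0.4 0.8 0.4 0.5 0.8 0.5 1.1 1.5 0.9 1.2 1.
  1.  0.5 1.1 1.2 1.  0.5 0.8 4.  8.8]
 [1.5 1.2 1.6 1.4 2.  1.5 1.3 1.2 1.5 2.2 2.4 1.5 2.3 1.7 2.4 2.9 1.4 2.7
  1.9 2.  1.5 1.9 1.2 2.4 1.8 1.6 2.6]] 44.1167 [ 0.56510187 -0.08139264  0.10612449] 12.374162906221725 [np.float64(0.5964600766134238), np.float64(-0.06917455761070489)]
```

The stop is clear: 0.8 → 4.0 → 8.8 N over two 0.157 rad steps, which matches the spring rate, so it is seated at about 0.25 rad wind-up. Now I'll unload the spring gently, release and retreat.

```bash
python3 - <<'E'
from crank import *
st=json.load(open('st.json'))
ctrl.sleep(.15)
for i in range(8):
    fr,ft=step(st,-np.radians(3),.03,n=3);print(round(ft,1),end=' ')
    if ft<1.8:break
save(st);print(ctrl.current_t(),fr)
ctrl.command_gripper(.38)
p=ctrl.current_tool_pos();ctrl.move_l([p[0],p[1],.20],vel=.15)
ctrl.move_l([.60,-.14,.215],vel=.2);print(ctrl.current_t(),ctrl.current_contact_force())
c=cam('wrist');w=ctrl.read_camera('wrist');cv2.imwrite('pics/wrist10.png',w)
a=ctrl.read_camera('side');s=ctrl.read_camera('scene');cv2.imwrite('pics/side10.png',a);cv2.imwrite('pics/scene10.png',s)
print('park head pred',proj(c,[.5235,.0074,.1195]),'hub',proj(c,[.5966,-.0691,.104]))
A=cv2.resize(w[0:250,120:520],(480,300));
L=cv2.resize(a[170:270,265:385],(360,300),interpolation=2);S=cv2.resize(s[150:260,235:375],(380,300),interpolation=2)
S0=cv2.resize(cv2.imread('pics/scene0.png')[150:260,235:375],(380,300),interpolation=2)
can=np.zeros((600,800,3),np.uint8);can[:300,:480]=A[:, :480];can[:300,480:]=L[:,:320];can[300:,:380]=S;can[300:,400:780]=S0
cv2.imwrite('pics/final.png',can)
E
```

```text
6.8 4.9 4.5 3.0 1.1 45.6 -1.0828943940119324
47.3667 [-0.14222017  0.13073525  0.57042353]
park head pred [230.80957353  25.33164022] hub [317.82225919 118.97237806]
```

View pics/final.png

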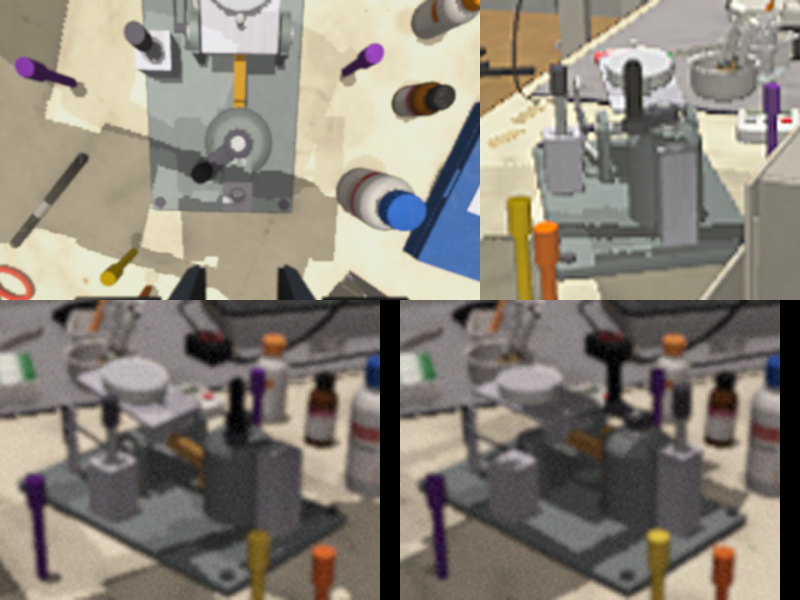

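The final view shows the pin standing in the parking block (wrist panel (148,45)), the socket empty and the table tilted up. The crank grip is at panel (203,170), and the look-alikes and bottles are where they were. The gripper is clear of everything, so I'll hand in.

```bash
python3 -c "
from bench import ctrl
ctrl.sign_off();print(ctrl.current_t())"
```

```text
the job is handed in; nothing more can be done
the job is handed in; nothing more can be done
```

The transit pin now stands in the parking block. I then turned the crank about 16.5 rad (2.6 turns) clockwise and seated it at the stop. I handed the job in with about 47 s on the clock; no verdict is reported.

- **Pin:** The first grasp missed because the open fingers reach about 20 mm less than nominal, and it pressed on the head with about 19 N as the jaws closed. The pin stayed in its socket. Gripping lower worked, and the pin went in to the predicted full depth (TCP at 0.0689 m against 0.069 m). The last picture shows it standing in the block and the socket empty.
- **Crank:** Turning force read about 1 N or less. It even read slightly negative for the first two turns, when the steps were larger, so those values are uncertain. At the stop it rose from 0.8 to 4.0 to 8.8 N over two equal steps, which matches the spring.
- **Seating force:** The peak was about 0.25 rad of wind-up, half the overload limit. It is within four times the stated turning range of 1 to 3 N, but more than four times the 0.8–1 N I measured.
- **Unloading:** I eased the spring back to about 1 N before letting go.
- **Last checks:** The table is visibly raised and the gripper was clear of everything. The look-alike pins and the bystanders I could see in that picture looked unmoved; I did not measure them. The petri dish and mortar were not in it. An earlier image comparison of the table's rise was inconclusive, so the seating rests on the force readings and that view.

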